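# Close the jar caddy: lid on, bail clamp down

## Robot

A 7-joint arm with a two-finger parallel gripper is mounted at the origin on the work surface. World frame = base frame: x ahead of the robot, y to its left, z up, the work surface at z = 0. Lengths are in mm, angles in rad, forces in N, time in s.
With the tool pointing down it reaches from about 425 to 975 mm from the base axis. Payload 16.7 kg.
Tool frame: the origin (TCP) lies between the finger pads; the fingertips stand 8 mm ahead of it and the grasp point (between the pads) lies 11 mm behind it (manip.finger_overhang is the distance from the TCP to the fingertips, in mm); z points along the fingers, y is the direction in which the jaws open and shut (so a half turn about z gives the same grasp; the last joint's range is limited). The gripper opens to 85 mm and grips with 20 to 120 N. Pads are 22 mm wide; open, the fingers measure 114 mm over their backs; the gripper's body (76 mm by 85 mm) begins 54 mm behind the grasp point. The pads swing forward as they close: fully open they stand 13 mm farther back than shut.
Start: joints at [1.157, 0.426, 0.074, 1.606, -0.034, 1.111, -0.067], TCP at [176.628, -651.444, 239.302] pointing down, gripper open.
Joint ranges: [-2.85, 2.85], [-0.5, 2.14], [-1.23, 1.37], [0.21, 2.46], [-1.02, 4.16], [0.16, 2.05], [-2.73, 2.73]. Speed limits (rad/s): [1.89, 1.89, 2.39, 2.39, 3.01, 3.01, 3.01].

## Interface

Orientations are given as a rotation vector (axis times angle).
In Python, from rig import telemetry, viewer, manip gives the robot as it stands.
- The arm moves only by the tool apply_moves, never from a script. Its arguments are lists of equal length, an entry for each row: "offset": the shift along the world's x, y, z normalised to -1 to 1, where 1 is 0.025 m, a list of three; "twist": the turn about the world's z normalised to -1 to 1, where 1 is 5 degrees. In form: {"offset": [[tx, ty, tz], ...], "twist": [twist, ...]}. A call has exactly 10 rows; each row shifts and turns the commanded pose from where the row before left it; what a row does not reach is not made up. A row lasts 1/12 s, in which the tool goes at most 41.7 mm and 7.16 degrees, less where a joint would pass 70% of its speed; a pose out of reach is approached as far as the arm can. A call with a number of a shift or a turn outside -1 to 1 is refused whole. A call with a gripper value outside its range is refused whole. "jaw" is the closure, from 0 (fully open) to 1 (shut), set as the call begins (left out, the last holds). The fingers move at their own pace and stop on an object; "force" is the grip in N (left out, the last holds). Time passes only in rows, so rows that do not move let the fingers close, or fill a call up. It gives the time, the measured TCP pose, the force and the opening at its end, in the units of the state.
- telemetry.sense(): the state, without advancing time (a new reading comes with each control period).
- viewer.snapshot(name): name is "side" or "top" or "wrist"; returns the picture (384x512x3 uint8, red, green, blue); there is no depth.
- viewer.camera_model(name): a dict with "vfov" (degrees; the focal length in pixels is half the picture's height over the tangent of half this angle, whatever the lens; pixels are square), "cx", "cy" (the principal point, pixels), "T" (4x4, takes a point from camera to world coordinates). Camera axes: x right, y down, z forward; pixel columns grow to the right and rows downward; lengths in mm; the calibration is good to about 2 mm. A picture is of the moment at which its call begins: read the wrist's pose just before it. camera_model takes no time and is no camera call; for the wrist camera it gives the pose at the moment of the call.
- manip.job_done(): hands the job in, once; it reports no verdict.
The state is a dict: "t": time; "joint_pos": joint angles; "qvel": joint speeds; "joint_torque": joint torques, N m; "eef_pos": TCP position; "orientation": TCP orientation; "force": force on the tool from outside, world axes, zero at the start; "torque": the same for the moment, N m; "grip_width": opening from 0.0 (shut) to 1.0 (fully open).
Only numpy, scipy, OpenCV 4.12 (cv2) and the standard library are available. Lean on these libraries where they do the work, as an engineer would, in place of code of your own. Each camera call takes 0.05 s, during which the arm holds its last target. There are 200 camera calls.

## Task

The steel jar caddy is packed. Put its rectangular lid on, seated flat all round with the lid's step inside the rim, then swing the wire bail over from the far side and press it down until its crossbar rests on the lid. Leave the round pot lid and everything else on the table where it is.

Things in the scene. Friction and masses are not known exactly. Their poses are not given: they have to be found in the camera images.
- caddy: Open stainless box fixed to the table, holding four short brown jars (tops at 69 mm). Outside 150 (x) x 130 (y), rim 95 high, mouth 142 x 122, rim flange 166 x 146 mm. Origin: centre of underside, on the table. x points to its far side, where two dark posts, 12 square, 110 high, at x = +100, y = +-57 mm, carry the wire bail. Yaw varies.
- lid: The caddy's loose rectangular steel lid, 0.3 kg, lying right way up left or right of the caddy. Plate 160 (x) x 140 (y) x 4 mm; under it a step 130 x 110 x 10 mm, entering the mouth with 6 mm to spare each side; the plate rests on the rim. Origin: centre of the step's underside. Seated, it is 85 mm above the caddy's origin, x axes parallel, either way round.
- lid_grip (a point): Centre of the lid's black handle bar, 41 mm above the lid's origin. The bar is 44 mm long along the lid's x, 18 mm wide along y, 10 mm high, its underside 22 mm above the plate; pinch it across its width.
- bail (a joint): Hinge of the bail, a U of dark 10 mm wire, arms 155 mm long, 90 mm apart. Radians: 0 = down, level, crossbar on the lid 55 mm in front of the caddy's centre (between handle and front edge, handle inside the U); 1.57 = upright; starts at 1.65 to 1.9, leaning to the far side. Friction holds it at any angle; 1 to 3 N at the crossbar moves it.
- bail_bar (a point): Middle of the bail's crossbar (10 mm thick, 90 mm long, parallel to the caddy's y); it moves with the bail on a circle of 155 mm about point bail_hinge, in the caddy's x-z plane. Upright it stands 260 mm above the table: carry the lid clear of it.
- bail_hinge (a point): Middle of the bail's hinge axis, fixed on the caddy at x = +100 mm, z = 104.5 mm; the axis is parallel to the caddy's y.
- round_lid: Round steel pot lid, 132 mm across, 46 mm high with its knob, lying on the other side of the caddy from the rectangular lid; not wanted. Origin: centre of its underside.
- spice_jar: Bystander: brown glass jar with black cap, 48 mm across, 105 mm high, standing beyond the caddy. Origin: centre of its underside.
- tall_bottle: Bystander: clear bottle with white cap, 56 mm across, 170 mm high, standing beyond the caddy. Origin: centre of its underside.
- shaker: Bystander: aluminium shaker, 44 mm across, 80 mm high, standing beyond the caddy. Origin: centre of its underside.
- carton: Bystander: cardboard carton 60 x 100 x 55 mm. Origin: centre of its underside.
- bowl: Bystander: white bowl 100 mm across, 45 mm high. Origin: centre of its underside.
- spoon: Bystander: wooden spoon 200 mm long lying flat at the left. Origin: near its middle.
Mind the look-alikes: they are no part of the job. What is shaped like the lid but orange is not meant.

How it is judged (in metres and radians):
On the way, in this order (a step that is already met when the one before it is completed fails the run):
1. the lid is seated flat on the caddy while the bail is still up (horizontal distance between lid and caddy below 0.01 m and z of lid in the frame of caddy between 0.08 and 0.0885 m and angle between lid's own z axis and vertical below 0.035 rad and angle between the x axis of lid and the x axis of caddy, either way round below 0.15 rad and value of joint bail above 0.3 rad), for 0.2 s.
2. the bail is swung down on the seated lid (horizontal distance between lid and caddy below 0.01 m and z of lid in the frame of caddy between 0.08 and 0.0885 m and angle between lid's own z axis and vertical below 0.035 rad and angle between the x axis of lid and the x axis of caddy, either way round below 0.15 rad and value of joint bail below 0.07 rad), for 0.2 s.
At the end, for the whole second after the job is handed in: The lid lies still on the caddy: within 10 mm of centred, its origin 80 to 88.5 mm above the caddy's (plate down on the rim), level within 2 degrees and square within 0.15 rad (either way round); the bail is down, joint below 0.07 rad (all of step 2 and linear speed of lid below 0.02 m/s); the robot touches nothing.
It fails at once if another thing on the table is shifted by more than 40 mm (distance of any of round_lid, spice_jar, tall_bottle, shaker, carton, bowl, spoon from where it was at the start of the episode above 0.04 m).
It fails at once if another thing is knocked over (the spoon apart) (angle between any of round_lid, spice_jar, tall_bottle, shaker, carton, bowl's own z axis and vertical above 0.5 rad).
It also fails if it takes over 70 s, if anything falls off the work surface, if the arm or the gripper's body presses on something with over 40 N, if the wrist force passes 120 N, or if a joint passes its speed limit or range.

## Working session

There is one attempt and no reset: what is moved stays moved. The work goes in short steps, Python scripts to look and compute and a tool call to move; the robot and the scene stay as the last step left them, time stands still between calls to the robot, and variables do not carry over. Pictures are saved under pics/ and viewed, about 8 in all and at most 12, crops included, and the job is handed in when it is done.

Besides the shell and the picture viewer there is one more tool, called after "Call:" as name([rows], argument=value, ...), one row to a line, values as JSON. apply_moves: Moves the arm, as the interface text tells. Scaled input: -1 to 1 covers 0.025 m each way for a shift and 5 degrees each way for a turn. Its arguments: {"type":"object","properties":{"offset":{"type":"array"},"twist":{"type":"array"},"jaw":{"type":"number"},"force":{"type":"number"}},"required":["offset","twist"]}

```bash
mkdir -p pics; ls; python3 - <<'E'
from rig import telemetry, viewer, manip
import cv2,numpy as np
for n in ["top","side"]:
    im=viewer.snapshot(n); cv2.imwrite(f"pics/{n}0.png",im[:,:,::-1])
    m=viewer.camera_model(n); print(n,m["vfov"],m["cx"],m["cy"],np.round(m["T"],3).tolist(),m.keys())
s=telemetry.sense();print(s)
E
```

```text
pics
top 52.95459885501023 251.2175345828891 194.83535865356822 [[0.005, -0.993, 0.119, 349.11], [-1.0, -0.002, 0.024, 52.629], [-0.024, -0.119, -0.993, 1346.182], [0.0, 0.0, 0.0, 1.0]] dict_keys(['vfov', 'cx', 'cy', 'T'])
side 57.842818930250935 257.81703066056167 190.5431795629378 [[-0.718, -0.363, 0.593, -0.848], [-0.695, 0.344, -0.631, 626.957], [0.025, -0.866, -0.5, 538.114], [0.0, 0.0, 0.0, 1.0]] dict_keys(['vfov', 'cx', 'cy', 'T'])
{'t': 0.1, 'joint_pos': array([ 1.15649766,  0.42666587,  0.07384074,  1.60655452, -0.03413251,
        1.11076572, -0.06708009]), 'qvel': array([-0.00011642, -0.00118974, -0.00033066, -0.00140551, -0.00104983,
        0.00100466, -0.00048318]), 'joint_torque': array([ 6.68700726e-03, -9.51527596e+01,  3.77017245e+00, -4.64399099e+01,
        1.95203663e-02,  6.53103270e-03, -8.92713615e-05]), 'eef_pos': array([ 176.55680915, -651.13198882,  238.67754266]), 'orientation': array([-3.11299223e+00, -4.14559108e-01,  3.05940443e-04]), 'force': array([ 0.09828405,  0.26028556, -0.3941115 ]), 'torque': array([ 0.01154483, -0.02124484, -0.01181242]), 'grip_width': 1.0001628587993812}
```

View pics/top0.png

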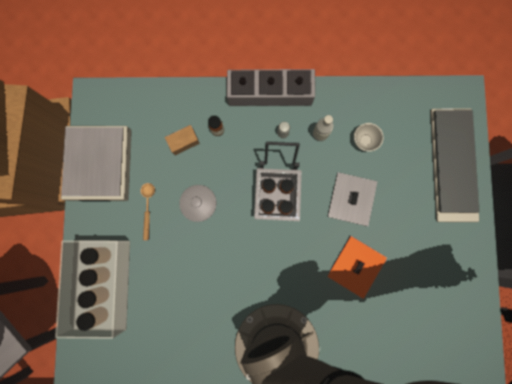

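View pics/side0.png

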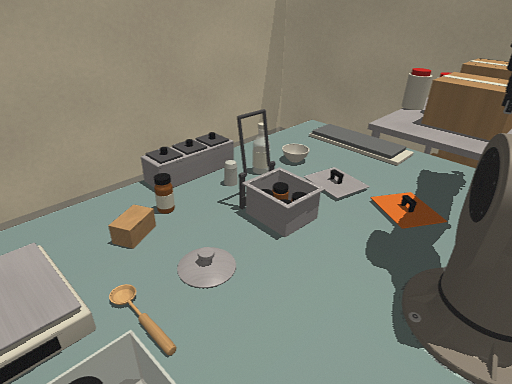

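The top view has four candidates. The steel lid is at about (353,199), and it's grey and rectangular with a black handle. The orange look-alike is at (358,267), the round pot lid at (198,203), and the caddy at (278,194) with its bail crossbar at (282,145). By description I choose the grey rectangle at (353,199).

```bash
cat > h.py <<'E'
import numpy as np, cv2
from rig import telemetry, viewer, manip
def ray(m,uv):
    f=192/np.tan(np.radians(m["vfov"]/2)); T=np.array(m["T"])
    uv=np.atleast_2d(np.array(uv,float))
    d=np.c_[(uv[:,0]-m["cx"])/f,(uv[:,1]-m["cy"])/f,np.ones(len(uv))]@T[:3,:3].T
    return T[:3,3],d
def onz(m,uv,z):
    o,d=ray(m,uv); return o+d*((z-o[2])/d[:,2])[:,None]
def proj(m,P):
    f=192/np.tan(np.radians(m["vfov"]/2)); T=np.array(m["T"])
    c=(np.atleast_2d(P)-T[:3,3])@T[:3,:3]
    return np.c_[c[:,0]/c[:,2]*f+m["cx"],c[:,1]/c[:,2]*f+m["cy"]]
def rect(mask,m,z,seed):
    """component at seed -> world hull points on plane z -> minAreaRect"""
    n,l=cv2.connectedComponents(mask.astype(np.uint8)); k=l[seed[1],seed[0]]
    c=max(cv2.findContours((l==k).astype(np.uint8),cv2.RETR_EXTERNAL,cv2.CHAIN_APPROX_NONE)[0],key=cv2.contourArea)[:,0]
    P=onz(m,c,z)[:,:2].astype(np.float32)
    return cv2.minAreaRect(P),c
E
python3 - <<'E'
from h import *
im=cv2.imread("pics/top0.png"); m=viewer.camera_model("top")
hsv=cv2.cvtColor(im,cv2.COLOR_BGR2HSV)
for p in [(345,190),(335,190),(320,230),(258,190),(300,200),(358,180)]: print(p,hsv[p[1],p[0]])
S,V=hsv[...,1],hsv[...,2]
mask=(S<45)&(V>90)
r,c=rect(mask,m,14,(345,190)); print("lid",r,c.min(0),c.max(0))
r,c=rect(mask,m,95,(257,195)); print("caddy",r,c.min(0),c.max(0))
dark=(V<60)
r,c=rect(dark,m,41,(353,198)); print("handle",r,c.min(0),c.max(0))
cv2.imwrite("pics/crop1.png",cv2.resize(im[120:290,220:400],None,fx=4.4,fy=3.5*4.4/3.5*0.8,interpolation=cv2.INTER_CUBIC)[:600])
E
```

```text
(345, 190) [ 12  28 166]
(335, 190) [ 12  27 161]
(320, 230) [ 71  33 132]
(258, 190) [ 14  23 167]
(300, 200) [ 38  14 148]
(358, 180) [ 12  27 163]
lid ((425.1941223144531, 3.41363525390625), (1076.506591796875, 1494.99951171875), 0.7494127750396729) [55 71] [504 383]
caddy ((420.56805419921875, 6.40606689453125), (1011.0523071289062, 1404.099609375), 0.749408483505249) [55 71] [504 383]
handle ((496.4347839355469, -261.53485107421875), (17.08174705505371, 36.420074462890625), 77.41793823242188) [350 193] [356 203]
```

View pics/crop1.png

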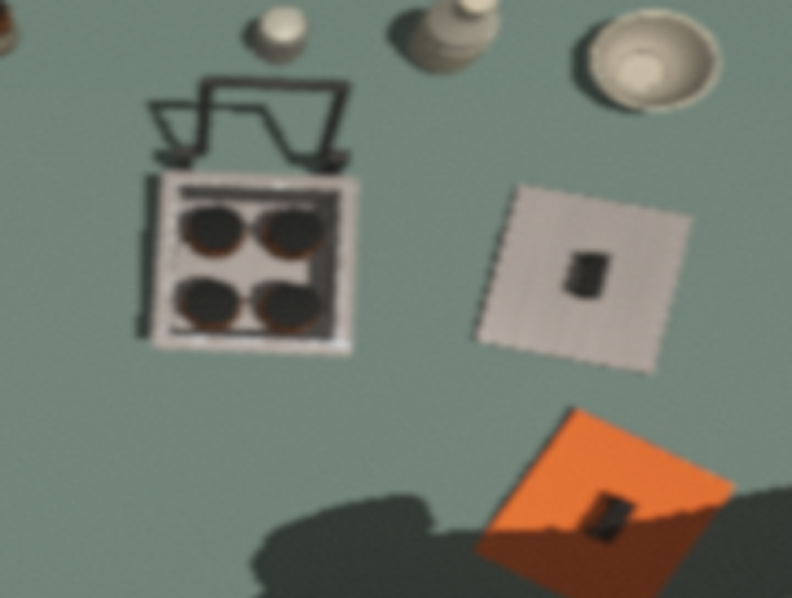

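The crop confirms it: the grey plate has a black handle, the orange one lies below it, and the caddy is to the left with its bail leaning away. I'll redo the masks by hue.

```bash
python3 - <<'E'
from h import *
im=cv2.imread("pics/top0.png"); m=viewer.camera_model("top")
hsv=cv2.cvtColor(im,cv2.COLOR_BGR2HSV);H,S,V=cv2.split(hsv)
mask=((H<50)|(H>150)|(S<15))&(V>95)
for n,z,s in [("lid",14,(345,190)),("caddy",95,(257,195))]:
    r,c=rect(mask,m,z,s); print(n,r,c.min(0),c.max(0))
s=telemetry.sense(); W=viewer.camera_model("wrist"); print(s["eef_pos"],W["vfov"],np.round(W["T"],3).tolist())
# posts/bail: crossbar
print(onz(m,[(266,144),(298,146)],255))
from scipy.spatial.transform import Rotation as R
Rm=R.from_rotvec(s["orientation"]).as_matrix();print(np.round(Rm,3))
print("cam in tool",Rm.T@(np.array(W["T"])[:3,3]-s["eef_pos"]),np.round(Rm.T@np.array(W["T"])[:3,:3],3))
E
```

```text
lid ((496.68182373046875, -264.4783630371094), (143.90489196777344, 162.79832458496094), 76.82852935791016) [328 172] [376 225]
caddy ((502.342529296875, -3.232696533203125), (149.20343017578125, 169.72360229492188), 87.38529205322266) [254 168] [301 220]
[ 176.55680915 -651.13198882  238.67754266] 64.66854454284966 [[0.261, -0.925, -0.278, 247.983], [-0.965, -0.25, -0.074, -631.121], [-0.001, 0.287, -0.958, 373.104], [0.0, 0.0, 0.0, 1.0]]
[[628.52599749  36.87999109 255.        ]
 [622.51128505 -55.4666742  255.        ]]
[[ 0.965  0.262 -0.   ]
 [ 0.262 -0.965  0.001]
 [-0.    -0.001 -1.   ]]
cam in tool [  74.16787092   -0.77397545 -134.42948795] [[-0.001 -0.958 -0.287]
 [ 1.    -0.001 -0.001]
 [ 0.    -0.287  0.958]]
```

Call:
apply_moves([
  [0.64,0.77,0],
  [0.64,0.77,0],
  [0.64,0.77,0],
  [0.64,0.77,0],
  [0.64,0.77,0],
  [0.64,0.77,0],
  [0.64,0.77,0],
  [0.64,0.77,0],
  [0.64,0.77,0],
  [0.64,0.77,0],
], twist=[-0.28,-0.28,-0.28,-0.28,-0.28,-0.28,-0.28,-0.28,-0.28,-0.28])

```text
t: 0.93
eef_pos: [337.1, -457.8, 239.1]
orientation: [-3.141, -0.03, 0.001]
force: [0.4, 0.1, 0.7]
grip_width: 1.002
```

Call:
apply_moves([
  [0.64,0.77,0],
  [0.64,0.77,0],
  [0.64,0.77,0],
  [0.64,0.77,0],
  [0.64,0.77,0],
  [0.64,0.77,0],
  [0.64,0.77,0],
  [0.64,0.77,0],
  [0.64,0.77,0],
  [0,0,0],
], twist=[-0.28,-0.28,-0.28,-0.28,-0.28,-0.28,-0.28,-0.28,-0.28,-0.28])

```text
t: 1.77
eef_pos: [483.6, -281.2, 239.0]
orientation: [-3.121, 0.344, -0.001]
force: [-0.1, -0.1, 0.2]
grip_width: 1.001
```

```bash
cat >> h.py <<'E'
from scipy.spatial.transform import Rotation as R
def state():
    s=telemetry.sense(); X=R.from_rotvec(s["orientation"]).as_matrix()[:,0]
    print("t %.2f"%s["t"],"tcp",np.round(s["eef_pos"],1),"toolx yaw %.2f"%np.degrees(np.arctan2(X[1],X[0])),"F",np.round(s["force"],1),"w %.3f"%s["grip_width"],"q",np.round(s["joint_pos"],2))
    return s
E
python3 - <<'E'
from h import *
state(); m=viewer.camera_model("wrist"); im=viewer.snapshot("wrist")[:,:,::-1].copy(); cv2.imwrite("pics/w1.png",im); np.save("w1.npy",m,allow_pickle=True)
print(proj(m,[[496,-262,46],[502,-3,95]]))
E
```

```text
t 1.77 tcp [ 483.6 -281.2  239. ] toolx yaw -12.59 F [-0.1 -0.1  0.2] w 1.001 q [ 0.48  0.24 -0.08  1.86  0.02  1.04 -1.4 ]
[[240.09957056 165.31373676]
 [-18.13300329 225.47489973]]
```

View pics/w1.png

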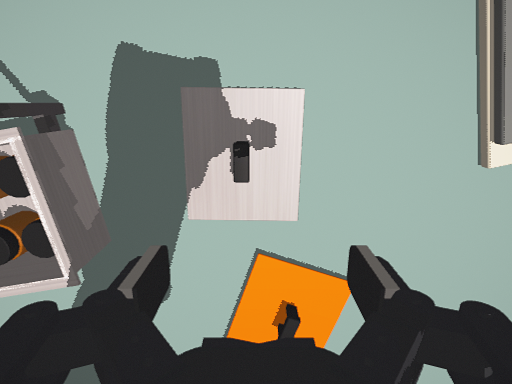

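The wrist view shows the steel lid with corners at about (181,88), (305,90), (299,220) and (188,220), and the handle at about (241,162). The orange lid is at (290,300).

```bash
python3 - <<'E'
from h import *
m=np.load("w1.npy",allow_pickle=True).item(); im=cv2.imread("pics/w1.png")
P=onz(m,[(181,88),(305,89),(299,220),(188,220)],14)[:,:2]; print(np.round(P,1))
r=cv2.minAreaRect(P.astype(np.float32)); print(r, P.mean(0))
ux=(P[0]-P[3]+P[1]-P[2]);print("x yaw",np.degrees(np.arctan2(ux[1],ux[0])), [np.linalg.norm(P[i]-P[i-1]) for i in range(4)])
V=cv2.cvtColor(im,cv2.COLOR_BGR2HSV)[...,2]
r,c=rect(V<55,m,46,(241,165)); print("handle",r,c.min(0),c.max(0))
E
```

```text
[[ 590.2 -214.7]
 [ 558.7 -350.1]
 [ 405.3 -315. ]
 [ 436.  -177.4]]
((497.6202392578125, -263.8191833496094), (141.048583984375, 158.61309814453125), 77.12308502197266) [ 497.5505222  -264.32475458]
x yaw -13.24555896206587 [np.float64(158.62613892123645), np.float64(139.01595180426972), np.float64(157.43610545835273), np.float64(141.05022501743352)]
handle ((444.1036376953125, -265.64642333984375), (661.595458984375, 417.4306335449219), 77.33013153076172) [0 0] [511 355]
```

Call:
apply_moves([
  [0.28,0.34,-0.6],
  [0.28,0.34,-0.8],
  [0,0,-0.8],
  [0,0,-0.8],
  [0,0,-0.8],
  [0,0,-0.8],
  [0,0,-0.8],
  [0,0,-0.8],
  [0,0,-0.4],
  [0,0,0],
], twist=[-0.12,0,0,0,0,0,0,0,0,0])

```text
t: 2.65
eef_pos: [493.0, -268.7, 72.2]
orientation: [-3.119, 0.368, 0.006]
force: [-0.1, 1.2, 0.3]
grip_width: 0.998
```

```bash
python3 - <<'E'
from h import *
state(); m=viewer.camera_model("wrist"); im=viewer.snapshot("wrist")[:,:,::-1].copy(); cv2.imwrite("pics/w2.png",im); 
E
```

```text
t 2.65 tcp [ 493.  -268.7   72.2] toolx yaw -13.45 F [-0.1  1.2  0.3] w 0.998 q [ 0.45  0.45 -0.08  1.99  0.06  0.7  -1.47]
```

View pics/w2.png

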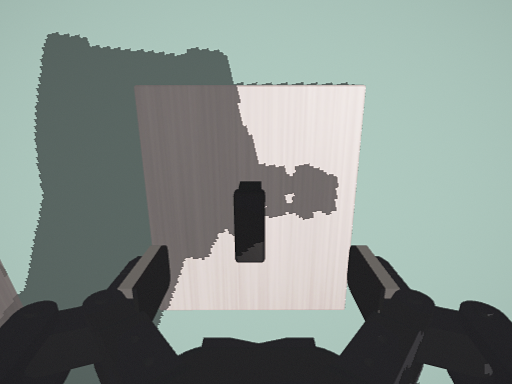

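The handle is at (250,224), slightly left of the jaw centre line, which agrees with the remaining offset of +4.5 mm in x and y.

Call:
apply_moves([
  [0.18,0.18,0],
  [0,0,-0.5],
  [0,0,-0.5],
  [0,0,-0.4],
  [0,0,-0.2],
  [0,0,0],
  [0,0,0],
  [0,0,0],
  [0,0,0],
  [0,0,0],
], twist=[0,0,0,0,0,0,0,0,0,0])

```text
t: 3.53
eef_pos: [499.4, -264.3, 34.8]
orientation: [3.12, -0.368, 0.001]
force: [0.3, -0.1, -0.7]
grip_width: 1.003
```

```bash
python3 -c "
from h import *
state()"
```

```text
t 3.53 tcp [ 499.4 -264.3   34.8] toolx yaw -13.44 F [ 0.3 -0.1 -0.7] w 1.003 q [ 0.44  0.51 -0.08  2.    0.07  0.63 -1.49]
```

Call:
apply_moves([
  [-0.06,0,-0.16],
  [0,0,0],
  [0,0,0],
  [0,0,0],
  [0,0,0],
  [0,0,0],
  [0,0,0],
  [0,0,0],
  [0,0,0],
  [0,0,0],
], twist=[0,0,0,0,0,0,0,0,0,0], jaw=1, force=60)

```text
t: 4.37
eef_pos: [497.7, -264.2, 30.5]
orientation: [3.12, -0.367, 0.0]
force: [-2.2, 0.5, 5.1]
grip_width: 0.198
```

Call:
apply_moves([
  [0,0,0],
  [0,0,0],
  [0,0,0],
  [0,0,0.2],
  [0,0,0.4],
  [0,0,0.6],
  [0,0,0.8],
  [0,0,0.8],
  [0,0,0.8],
  [0,0,0.4],
], twist=[0,0,0,0,0,0,0,0,0,0])

```text
t: 5.2
eef_pos: [498.4, -264.6, 133.2]
orientation: [3.119, -0.368, 0.004]
force: [1.3, -0.8, -2.8]
grip_width: 0.194
```

```bash
python3 -c "
from h import *
state()"
```

```text
t 5.20 tcp [ 498.4 -264.6  133.2] toolx yaw -13.44 F [ 1.3 -0.8 -2.8] w 0.194 q [ 0.45  0.37 -0.09  1.95  0.04  0.82 -1.47]
```

Held: the width is 0.194, about 17 mm. Next I raise it, square it to the caddy's yaw and stop beside the caddy to refine the caddy's pose.

Call:
apply_moves([
  [0,0,0.8],
  [0,0,0.8],
  [0,0.3,0.8],
  [-0.1,0.4,0.8],
  [-0.1,0.5,0.8],
  [-0.1,0.5,0.8],
  [-0.1,0.5,0.8],
  [-0.1,0.5,0.6],
  [-0.1,0.3,0.4],
  [0,0,0],
], twist=[0.2,0.25,0.25,0.25,0.25,0.25,0.25,0.25,0.22,0])

```text
t: 6.03
eef_pos: [483.0, -187.9, 297.3]
orientation: [3.14, -0.066, 0.004]
force: [0.7, -0.2, -2.5]
grip_width: 0.197
```

```bash
python3 - <<'E'
from h import *
state(); m=viewer.camera_model("wrist"); im=viewer.snapshot("wrist")[:,:,::-1].copy(); cv2.imwrite("pics/w3.png",im); np.save("w3.npy",m,allow_pickle=True)
sd=viewer.snapshot("side")[:,:,::-1].copy(); cv2.imwrite("pics/side3.png",sd)
cr=sd[100:240,220:420]
a=cv2.resize(cr,None,fx=3,fy=3,interpolation=cv2.INTER_CUBIC)[:384]
cv2.imwrite("pics/c3.png",np.hstack([im[:, :200],a])[:, :800]); print(a.shape)
E
```

```text
t 6.03 tcp [ 483.  -187.9  297.3] toolx yaw -2.42 F [ 0.7 -0.2 -2.5] w 0.197 q [ 0.4   0.12 -0.16  1.88  0.02  1.14 -1.39]
(384, 600, 3)
```

View pics/c3.png

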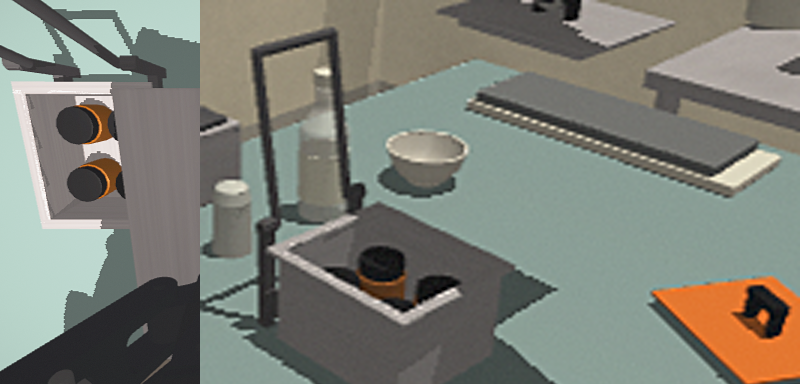

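The left part of the picture shows the caddy's left flange edge, from the far corner at about (13,82) to the near corner at about (42,228). The bail is still up, and the lid is held level.

```bash
python3 - <<'E'
from h import *
m=np.load("w3.npy",allow_pickle=True).item(); im=cv2.imread("pics/w3.png")
P=onz(m,[(12.5,82),(42,228.5)],95)[:,:2]; print(np.round(P,1))
d=P[0]-P[1]; L=np.linalg.norm(d);u=d/L;n=np.array([-u[1],u[0]]);print(L,"yaw",np.degrees(np.arctan2(u[1],u[0])),"centre",P.mean(0)-73*n)
t=cv2.imread("pics/top0.png"); mt=viewer.camera_model("top"); H,S,V=cv2.split(cv2.cvtColor(t,cv2.COLOR_BGR2HSV))
r,c=rect(((H<50)|(H>150)|(S<15))&(V>95),mt,95,(257,195))
# edges subpixel: fit straight lines per side, in world
Q=onz(mt,c,95)[:,:2]; a=np.radians(-2.6); u=np.array([np.cos(a),np.sin(a)]);n=np.array([-u[1],u[0]])
C=np.array(r[0]); p=(Q-C)@u; q=(Q-C)@n
for nm,A,B in [("far",p,q),("near",-p,q),("left",q,p),("right",-q,p)]:
    k=(A>60)&(abs(B)<55); print(nm,np.median(A[k]),A[k].std(),np.degrees(np.polyfit(B[k],A[k],1)[0]))
E
python3 - <<'E'
import cv2
a=cv2.imread("pics/w3.png")[60:250,0:140]
g=cv2.cvtColor(a,cv2.COLOR_BGR2GRAY)
print(g[40:41,0:60]); print(g[100,0:60]); print(g[150:175,80]); print(g[10:40,20],g[10:40,110])
E
```

```text
[[589.1  65.4]
 [424.1  75.3]]
165.2835733156519 yaw -3.416227235837713 centre [502.29484025  -2.53855463]
far 82.36806814060331 1.1613007629100072 0.15205088057884558
near 83.16550658753457 0.9058369539152412 0.37782251580873705
left 72.64762100475495 0.9440183658659047 -0.17607453171374765
right 72.97834791998773 1.0347253959771783 -0.5765127874926612
[[202 202 202 203 203 202 203 203 202 202 202 203 203 203 207 220 222 225
  227 225 223 220 228 235 222 217 167 122 129 117 101 113 126 125 122 121
  122 125 125 121 120 118 120 121 119 121 124 125 121 122 123 123 125 123
  122 121 122 122 122 123]]
[204 204 204 204 204 204 205 205 205 204 205 205 204 205 205 205 206 205
 204 206 206 206 205 205 204 205 205 212 222 223 225 228 228 225 221 240
 249 232 229 105 133 125 122 123 126 127 126 123 125 124 122 123 121 124
 125 123 123 125 123 124]
[111 110 107 108 110 110 111 109 103 170 230 230 225 224 229 231 228 226
 228 208 207 207 207 208 207]
[117 203 204 203 202 203 202 202 203 202 201 214 223 223 223 221 220 221
 225 224 248 235 237 238 226 219 221 220 222 222] [206 206 208 215 114 103 106 105 106 105 102 134 235 215 217 210 206 209
 240 130 111 110 106 235 134 114 235 233 231 229]
```

Wrist and top agree on the caddy centre (about (502.2,-2.7)) and its yaw (about -2.7°).

Call:
apply_moves([
  [0,0.5,0],
  [0,0.9,0],
  [0,0.9,0],
  [0.1,0.9,0],
  [0.1,0.9,0],
  [0.1,0.9,0],
  [0.1,0.9,0],
  [0.1,0.8,0],
  [0.1,0.5,0],
  [0.1,0.1,0],
], twist=[0,0,0,0,0,0,0,0,0,0])

```text
t: 6.97
eef_pos: [499.9, -4.5, 294.1]
orientation: [-3.14, 0.068, 0.003]
force: [-0.5, -0.5, -2.3]
grip_width: 0.195
```

Call:
apply_moves([
  [0,0,-0.2],
  [0,0,-0.4],
  [0,0,-0.7],
  [0,0,-0.8],
  [0,0,-0.8],
  [0,0,-0.8],
  [0,0,-0.6],
  [0,0,-0.4],
  [0,0,0],
  [0,0,0],
], twist=[0,0,0,0,0,0,0,0,0,0])

```text
t: 7.8
eef_pos: [499.8, -7.3, 177.4]
orientation: [-3.141, 0.072, 0.002]
force: [-0.5, 0.1, -2.4]
grip_width: 0.198
```

```bash
python3 - <<'E'
from h import *
state(); sd=viewer.snapshot("side")[:,:,::-1].copy()
w=viewer.snapshot("wrist")[:,:,::-1].copy(); cv2.imwrite("pics/w4.png",w)
a=cv2.resize(sd[90:240,220:340],None,fx=2.56,fy=2.56,interpolation=cv2.INTER_CUBIC)
cv2.imwrite("pics/c4.png",np.hstack([cv2.resize(w,(480,360)),a[:360]]))
E
```

```text
t 7.80 tcp [499.8  -7.3 177.4] toolx yaw -2.63 F [-0.5  0.1 -2.4] w 0.198 q [ 0.16  0.23 -0.32  2.04  0.09  0.89 -1.82]
```

View pics/c4.png

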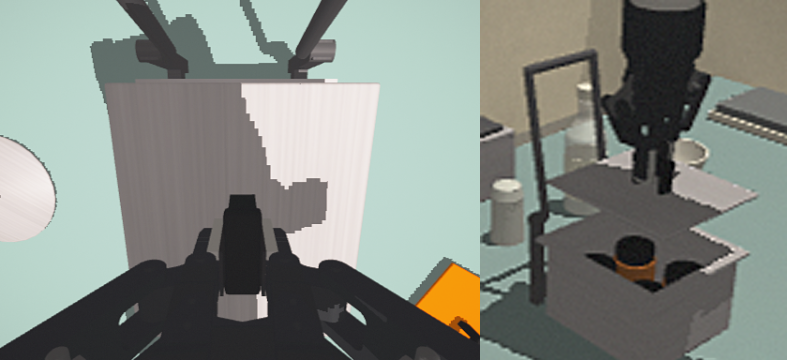

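The lid hangs level over the caddy, with its far edge parallel to the flange, and the bail is clear behind it. I'll correct 2.4 mm in x and 4.6 mm in y and go down to just above the rim.

Call:
apply_moves([
  [0.1,0.18,0],
  [0,0,-0.2],
  [0,0,-0.3],
  [0,0,-0.3],
  [0,0,-0.3],
  [0,0,-0.3],
  [0,0,-0.2],
  [0,0,0],
  [0,0,0],
  [0,0,0],
], twist=[0,0,0,0,0,0,0,0,0,0])

```text
t: 8.73
eef_pos: [502.8, -2.2, 138.0]
orientation: [-3.141, 0.071, -0.0]
force: [-0.5, 0.5, -2.7]
grip_width: 0.193
```

```bash
python3 -c "
from h import *
state()"
```

```text
t 8.73 tcp [502.8  -2.2 138. ] toolx yaw -2.58 F [-0.5  0.5 -2.7] w 0.193 q [ 0.15  0.29 -0.31  2.07  0.12  0.8  -1.86]
```

Call:
apply_moves([
  [0,0,-0.15],
  [0,0,-0.15],
  [0,0,-0.15],
  [0,0,-0.1],
  [0,0,-0.1],
  [0,0,-0.1],
  [0,0,-0.1],
  [0,0,-0.05],
  [0,0,0],
  [0,0,0],
], twist=[0,0,0,0,0,0,0,0,0,0])

```text
t: 9.57
eef_pos: [502.5, -2.2, 115.5]
orientation: [3.141, -0.071, -0.0]
force: [-3.1, -0.7, 4.4]
grip_width: 0.199
```

```bash
python3 -c "
from h import *
state()"
```

```text
t 9.57 tcp [502.5  -2.2 115.5] toolx yaw -2.58 F [-3.1 -0.7  4.4] w 0.199 q [ 0.14  0.32 -0.31  2.08  0.14  0.75 -1.87]
```

Contact came at exactly the expected height of 115.5. I'll release and rise.

Call:
apply_moves([
  [0,0,0],
  [0,0,0],
  [0,0,0],
  [0,0,0],
  [0,0,0],
  [0,0,0],
  [0,0,0],
  [0,0,0],
  [0,0,0],
  [0,0,0],
], twist=[0,0,0,0,0,0,0,0,0,0], jaw=0)

```text
t: 10.4
eef_pos: [502.6, -2.2, 115.3]
orientation: [-3.141, 0.071, -0.0]
force: [-0.1, -0.0, -0.2]
grip_width: 0.998
```

Call:
apply_moves([
  [0,0,0.2],
  [0,0,0.5],
  [0,0,0.8],
  [0,0,0.8],
  [0,0,0.8],
  [0,0,0.8],
  [0,0,0.8],
  [0,0,0.8],
  [0,0,0.8],
  [0,0,0.5],
], twist=[0,0,0,0,0,0,0,0,0,0])

```text
t: 11.23
eef_pos: [503.0, -2.1, 287.8]
orientation: [-3.141, 0.071, -0.003]
force: [0.1, 0.5, 0.3]
grip_width: 1.001
```

```bash
python3 - <<'E'
from h import *
state(); m=viewer.camera_model("wrist"); np.save("w5.npy",m,allow_pickle=True)
w=viewer.snapshot("wrist")[:,:,::-1].copy(); cv2.imwrite("pics/w5.png",w)
sd=viewer.snapshot("side")[:,:,::-1].copy(); cv2.imwrite("pics/side5.png",sd)
a=cv2.resize(sd[90:240,220:340],None,fx=2.56,fy=2.56,interpolation=cv2.INTER_CUBIC)
cv2.imwrite("pics/c5.png",np.hstack([w,a[:384]])[:,:800])
E
```

```text
t 11.23 tcp [503.   -2.1 287.8] toolx yaw -2.58 F [0.1 0.5 0.3] w 1.001 q [ 0.18  0.12 -0.32  1.91  0.04  1.12 -1.78]
```

View pics/c5.png

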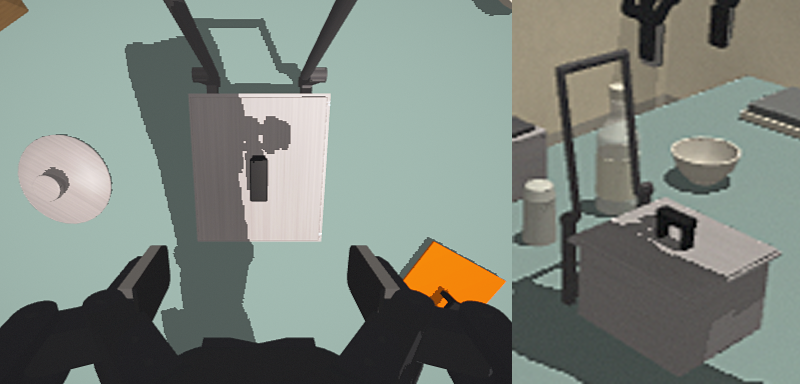

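The lid is seated flat and centred, with its plate covering the flange evenly, and the bail is still up. Next I close the jaws and pass high over the crossbar to its far side.

Call:
apply_moves([
  [0,0,0.5],
  [0,0,0.5],
  [0.3,0,0.2],
  [0.7,-0.05,0],
  [0.9,-0.05,0],
  [0.9,-0.05,0],
  [0.9,-0.05,0],
  [0.9,-0.05,0],
  [0.9,-0.05,0],
  [0.8,0,0],
], twist=[0,0,0,0,0,0,0,0,0,0], jaw=1)

```text
t: 12.17
eef_pos: [661.6, -10.1, 313.9]
orientation: [3.141, -0.071, -0.002]
force: [-0.3, -0.4, 0.4]
grip_width: -0.0
```

```bash
python3 - <<'E'
from h import *
state(); w=viewer.snapshot("wrist")[:,:,::-1].copy(); cv2.imwrite("pics/w6.png",w)
sd=viewer.snapshot("side")[:,:,::-1].copy(); cv2.imwrite("pics/side6.png",sd)
t=viewer.snapshot("top")[:,:,::-1].copy(); cv2.imwrite("pics/top6.png",t)
m=viewer.camera_model("side")
# crossbar midpoint by predicted lean, side view
g=cv2.cvtColor(cv2.imread("pics/side0.png"),cv2.COLOR_BGR2GRAY)
o=np.array([502.2,-2.7,0]);a=np.radians(-2.7);u=np.array([np.cos(a),np.sin(a),0]);n=np.array([-u[1],u[0],0])
for th in (1.65,1.72,1.8,1.9):
    b=o+u*(100-155*np.cos(th))+[0,0,104.5+155*np.sin(th)]
    print(th,np.round(b,1),np.round(proj(m,[b+45*n,b-45*n]),1).tolist(),"top",np.round(proj(viewer.camera_model("top"),[b+45*n,b-45*n]),1).tolist())
a=cv2.resize(sd[60:240,210:340],None,fx=3,fy=3,interpolation=cv2.INTER_CUBIC)
b=cv2.resize(cv2.imread("pics/side0.png")[60:240,210:340],None,fx=3,fy=3,interpolation=cv2.INTER_CUBIC)
cv2.imwrite("pics/c6.png",np.hstack([a,b]))
E
```

```text
t 12.17 tcp [661.6 -10.1 313.9] toolx yaw -2.61 F [-0.3 -0.4  0.4] w -0.000 q [ 0.14  0.37 -0.29  1.53  0.11  1.26 -1.79]
1.65 [614.3  -8.  259. ] [[241.9, 117.1], [267.2, 110.4]] top [[266.0, 147.7], [297.3, 149.2]]
1.72 [625.1  -8.5 257.8] [[239.1, 116.5], [264.4, 109.9]] top [[266.2, 144.2], [297.4, 145.6]]
1.8 [637.3  -9.1 255.4] [[236.0, 116.2], [261.3, 109.7]] top [[266.3, 140.3], [297.5, 141.7]]
1.9 [652.1  -9.8 251.2] [[232.3, 116.4], [257.5, 110.0]] top [[266.6, 135.7], [297.5, 137.1]]
```

View pics/c6.png

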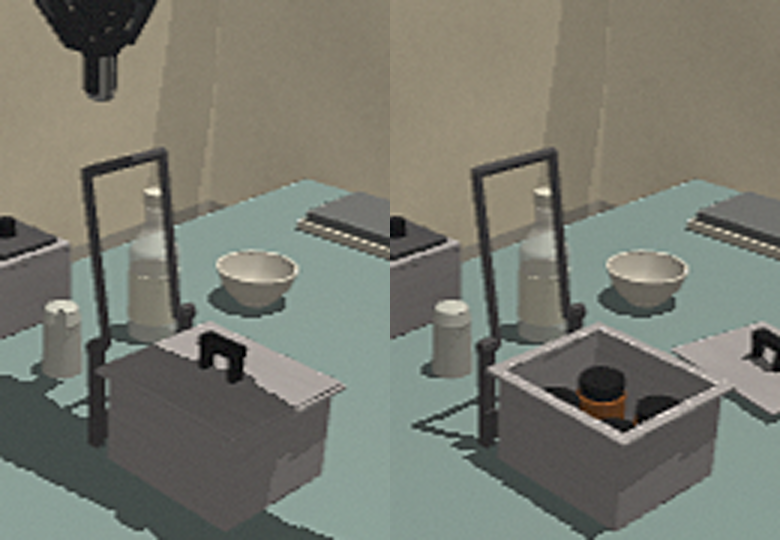

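The crossbar's ends in the side view, (239,117) and (264.5,111), match a bail angle of 1.72, so the bar is at (625,-8.5,258). The fingers are now behind and above it, so I go down behind it and push forward.

Call:
apply_moves([
  [0,0,-0.4],
  [0,0,-0.6],
  [0,0,-0.7],
  [0,0,-0.6],
  [0,0,-0.25],
  [0,0,0],
  [-0.2,0,0],
  [-0.3,0,0],
  [-0.3,0,0],
  [-0.3,0.02,0],
], twist=[0,0,0,0,0,0,0,0,0,0])

```text
t: 13.15
eef_pos: [632.2, -9.2, 252.6]
orientation: [-3.141, 0.071, -0.003]
force: [2.1, 0.8, 1.1]
grip_width: 0.002
```

```bash
python3 -c "
from h import *
state()"
```

```text
t 13.15 tcp [632.2  -9.2 252.6] toolx yaw -2.59 F [2.1 0.8 1.1] w 0.002 q [ 0.14  0.36 -0.3   1.68  0.12  1.12 -1.8 ]
```

Call:
apply_moves([
  [-0.35,0.02,0],
  [-0.4,0.02,0],
  [-0.4,0.02,0],
  [-0.4,0.02,-0.05],
  [-0.4,0.02,-0.1],
  [-0.4,0.02,-0.15],
  [-0.4,0.02,-0.2],
  [-0.4,0.02,-0.2],
  [-0.3,0.02,-0.2],
  [-0.2,0,0],
], twist=[0,0,0,0,0,0,0,0,0,0])

```text
t: 13.98
eef_pos: [539.8, -4.7, 228.0]
orientation: [3.141, -0.071, -0.002]
force: [2.2, -0.3, -1.2]
grip_width: 0.0
```

```bash
python3 - <<'E'
from h import *
state(); sd=viewer.snapshot("side")[:,:,::-1].copy(); cv2.imwrite("pics/side7.png",sd)
w=viewer.snapshot("wrist")[:,:,::-1].copy()
a=cv2.resize(sd[60:240,210:340],None,fx=2.13,fy=2.13,interpolation=cv2.INTER_CUBIC)[:383]
cv2.imwrite("pics/c7.png",np.hstack([w[:383],a]))
E
```

```text
t 13.98 tcp [539.8  -4.7 228. ] toolx yaw -2.57 F [ 2.2 -0.3 -1.2] w 0.000 q [ 0.17  0.24 -0.32  1.9   0.09  1.02 -1.81]
```

View pics/c7.png

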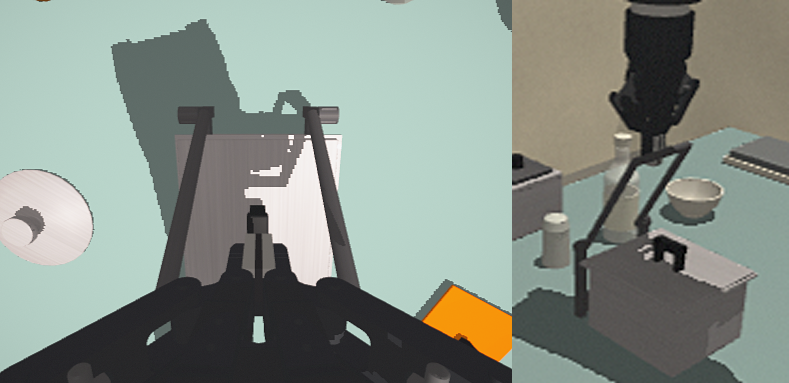

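The bail has passed upright, to about 1.04 rad, with the fingers behind the bar. Now I move over the top of the bar so I can press down along the arc.

Call:
apply_moves([
  [0.25,0,0.1],
  [0,0,0.5],
  [0,0,0.6],
  [0,0,0.4],
  [-0.2,0,0],
  [-0.4,0,0],
  [-0.3,0,0],
  [0,0,0],
  [0,0,0],
  [0,0,0],
], twist=[0,0,0,0,0,0,0,0,0,0])

```text
t: 14.92
eef_pos: [525.0, -4.7, 268.8]
orientation: [3.141, -0.071, -0.0]
force: [-1.2, 0.3, -0.8]
grip_width: 0.004
```

```bash
python3 -c "
from h import *
state()"
```

```text
t 14.92 tcp [525.   -4.7 268.8] toolx yaw -2.58 F [-1.2  0.3 -0.8] w 0.004 q [ 0.18  0.17 -0.32  1.89  0.06  1.09 -1.79]
```

Call:
apply_moves([
  [0,0,-0.3],
  [0,0,-0.33],
  [-0.36,0.02,-0.3],
  [-0.36,0.02,-0.3],
  [-0.29,0.02,-0.28],
  [-0.29,0.02,-0.28],
  [-0.29,0.02,-0.28],
  [-0.23,0.02,-0.35],
  [-0.23,0,-0.35],
  [-0.23,0,-0.35],
], twist=[0,0,0,0,0,0,0,0,0,0])

```text
t: 15.75
eef_pos: [467.7, -1.6, 190.0]
orientation: [-3.141, 0.071, 0.0]
force: [1.0, -0.2, -0.5]
grip_width: -0.003
```

```bash
python3 - <<'E'
from h import *
state(); sd=viewer.snapshot("side")[:,:,::-1].copy(); cv2.imwrite("pics/side8.png",sd)
w=viewer.snapshot("wrist")[:,:,::-1].copy()
a=cv2.resize(sd[60:240,210:340],None,fx=2.13,fy=2.13,interpolation=cv2.INTER_CUBIC)[:383]
cv2.imwrite("pics/c8.png",np.hstack([w[:383],a]))
E
```

```text
t 15.75 tcp [467.7  -1.6 190. ] toolx yaw -2.57 F [ 1.  -0.2 -0.5] w -0.003 q [ 0.17  0.16 -0.34  2.09  0.07  0.9  -1.82]
```

View pics/c8.png

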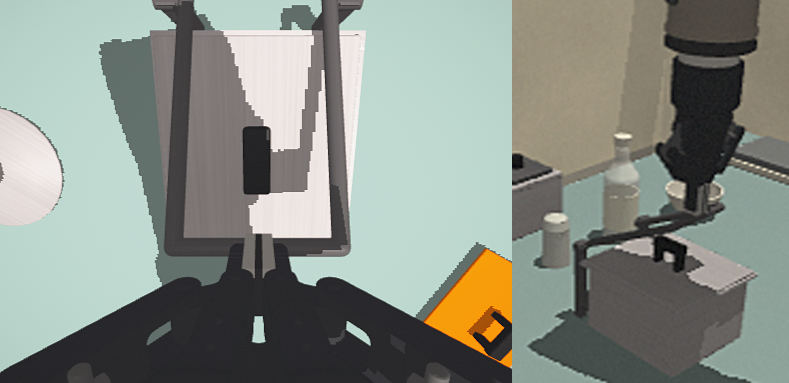

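The crossbar sits under the fingertips and the bail is at about 0.5 rad, with the handle inside the U. I continue along the arc.

Call:
apply_moves([
  [-0.16,0.01,-0.36],
  [-0.16,0.01,-0.36],
  [-0.16,0.01,-0.36],
  [-0.07,0.01,-0.31],
  [-0.07,0,-0.31],
  [-0.06,0,-0.31],
  [-0.03,0,-0.25],
  [-0.02,0,-0.2],
  [0,0,-0.15],
  [0,0,-0.1],
], twist=[0,0,0,0,0,0,0,0,0,0])

```text
t: 16.68
eef_pos: [449.9, -0.7, 122.8]
orientation: [-3.141, 0.071, 0.0]
force: [-0.8, 0.5, 1.2]
grip_width: -0.001
```

```bash
python3 -c "
from h import *
state()"
```

```text
t 16.68 tcp [449.9  -0.7 122.8] toolx yaw -2.58 F [-0.8  0.5  1.2] w -0.001 q [ 0.16  0.24 -0.33  2.19  0.11  0.74 -1.87]
```

Call:
apply_moves([
  [0,0,-0.08],
  [0,0,-0.08],
  [0,0,-0.06],
  [0,0,-0.05],
  [0,0,0],
  [0,0,0],
  [0,0,0],
  [0,0,0],
  [0,0,0],
  [0,0,0],
], twist=[0,0,0,0,0,0,0,0,0,0])

```text
t: 17.52
eef_pos: [450.1, -0.7, 117.1]
orientation: [3.141, -0.071, 0.001]
force: [-4.2, -0.3, 12.2]
grip_width: -0.001
```

```bash
python3 -c "
from h import *
state()"
```

```text
t 17.52 tcp [450.1  -0.7 117.1] toolx yaw -2.59 F [-4.2 -0.3 12.2] w -0.001 q [ 0.15  0.24 -0.33  2.19  0.12  0.72 -1.87]
```

The bar is firm on the lid: 12 N at z = 117, where 117.5 was expected. I rise clear and check.

Call:
apply_moves([
  [0,0,0.2],
  [0,0,0.5],
  [0,0,0.8],
  [0,0,0.8],
  [0,0,0.8],
  [0,0,0.8],
  [0,0,0.8],
  [0,0,0.6],
  [0,0,0],
  [0,0,0],
], twist=[0,0,0,0,0,0,0,0,0,0])

```text
t: 18.35
eef_pos: [450.3, -0.7, 249.8]
orientation: [3.141, -0.071, 0.003]
force: [-0.1, -0.6, -1.3]
grip_width: 0.004
```

```bash
python3 - <<'E'
from h import *
state(); sd=viewer.snapshot("side")[:,:,::-1].copy()
m=viewer.camera_model("wrist"); np.save("w9.npy",m,allow_pickle=True)
w=viewer.snapshot("wrist")[:,:,::-1].copy(); cv2.imwrite("pics/w9.png",w)
o=np.array([502.2,-2.7,0]);a=np.radians(-2.7);u=np.array([np.cos(a),np.sin(a),0]);n=np.array([-u[1],u[0],0])
ms=viewer.camera_model("side")
for th in (0,.07,.15):
    b=o+u*(100-155*np.cos(th))+[0,0,104.5+155*np.sin(th)]
    print(th,"side",np.round(proj(ms,[b+45*n,b-45*n]),1).tolist(),"wrist",np.round(proj(m,[b+45*n,b-45*n]),1).tolist())
c=[o+x*u+y*n+[0,0,99] for x,y in((80,70),(80,-70),(-80,-70),(-80,70))]
print("lid corners wrist",np.round(proj(m,c),1).tolist())
a=cv2.resize(sd[130:240,230:340],None,fx=2.6,fy=3.48,interpolation=cv2.INTER_CUBIC)[:382]
cv2.imwrite("pics/c9.png",np.hstack([w[:382],a]))
E
```

```text
t 18.35 tcp [450.3  -0.7 249.8] toolx yaw -2.59 F [-0.1 -0.6 -1.3] w 0.004 q [ 0.19  0.06 -0.34  2.06  0.02  1.02 -1.78]
0 side [[286.6, 195.3], [310.0, 183.7]] wrist [[211.7, 186.4], [306.1, 186.5]]
0.07 side [[286.7, 191.4], [310.3, 180.0]] wrist [[209.9, 189.1], [307.9, 189.2]]
0.15 side [[286.7, 186.8], [310.4, 175.6]] wrist [[207.7, 191.4], [310.2, 191.5]]
lid corners wrist [[176.1, 30.1], [342.2, 30.3], [329.2, 209.3], [188.4, 209.1]]
```

View pics/c9.png

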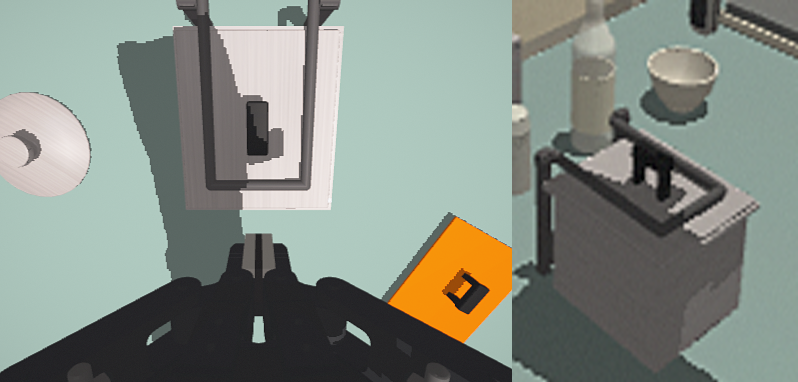

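The crossbar rests at row 185 in the wrist view (186.4 predicted for angle 0). In the side view its near corner is at about (288,196), where (287,195) was predicted. The lid's corners match a seated lid within 3 px. I'm handing in.

```bash
python3 -c "
from rig import manip
print(manip.job_done())"
```

```text
the job is handed in; nothing more can be done
None
```

The job is handed in at about 18.5 s of the 70 s allowed. `job_done()` gives no verdict, so success rests on my own checks.

- **Lid:** I picked the grey steel lid up by its handle bar, squared it to the caddy and lowered it on. It made contact with the TCP at 115.5 mm, exactly the height expected for a seated lid. In the last wrist picture its corners lie within about 3 px of those predicted for a centred lid.
- **Bail:** I pushed it over from the far side with closed fingers, starting at about 1.72 rad. I then pressed it down along its arc until it held at 12 N, with the TCP at 117.1 mm where 117.5 was expected. The crossbar then lay within 1–2 px of angle 0 in both the wrist and side views.
- **At the end:** the gripper was about 130 mm clear of the lid and bail. I saw nothing else moved in the views I took and did not measure the bystanders' positions again. No check failed or disagreed.

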